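# Refill the herb drawer from the scoop cup

### The job

Pour all seven root chunks from the steel scoop cup into the open top drawer of the small wooden chest, so that none is left in the cup or lands elsewhere. Then stand the empty cup upright on its wooden board again, and after that push the drawer gently until it is fully shut. Leave the other things on the table where they are.

Things in the scene. Friction and masses are not known exactly. Their poses are not given: they have to be found in the camera images.
- cup: Steel scoop cup with chunks in it, 194 mm long over all, 70 mm wide, 58 mm tall, open on top, flat 64 x 70 mm bottom, 3 mm sheet, floor 4 mm, about 0.2 kg. Origin: centre of its underside, z up, +x the pouring direction. Back (x = -32 mm) and sides are upright; the front is a chute sloping from x = 32 mm at the bottom to the lip at x = 72 mm. Starts on the board, handle roughly towards the robot.
- cup_grip (a point): Grip point in the middle of the cup's handle, 82 mm behind the cup's origin, 45 mm above its underside; axes of the cup. The handle is a straight level black bar, 16 mm wide (y), 22 mm tall (z 34 to 56 mm), sticking out behind the cup from x = -32 to -122 mm.
- cup_lip (a point): Middle of the cup's pouring lip, 72 mm ahead of its origin and 58 mm above its underside; same axes as the cup.
- board: Fixed plain wooden board, 240 mm (x) x 130 mm (y) x 12 mm thick, on which the cup stands. Origin: centre of its underside, z up.
- chest: Fixed dark wooden chest, 240 mm deep (x), 280 mm wide (y), 150 mm tall, with two drawers one above the other, fronts facing the robot (-x). Origin: centre of its underside, z up. The lower drawer is shut and stays so.
- chest_front (a point): Top front edge of the chest, middle of its width, in the plane of the shut drawer fronts: 120 mm in front of its origin, 150 mm up. Axes of the chest.
- chest_drawer0 (a joint): How far the top drawer is pulled out towards the robot (chest's -x), in m: 0 fully shut, starts at 0.12 to 0.15. It slides stiffly (about 6 N).
- drawer_floor (a point): Centre of the top drawer's inner floor, 85 mm above the table; axes of the chest; moves with the drawer. Inside, the drawer is 195 mm deep (x) and 238 mm wide (y); its 6 mm walls rise 43 mm above this floor, the front board 51 mm. The front board's outer face is 118 mm in front of this point. What lies behind the chest's front is under the chest's top.
- chest_drawer0_handle (a point): Middle of the top drawer's brass bar handle, 120 mm long along y, 35 mm in front of the drawer's front face.
- pouch_a: Bystander: upright kraft-paper pouch, 60 x 130 mm, 190 mm tall; origin under its centre.
- pouch_b: Bystander: a second pouch like the first.
- jar: Bystander: closed amber glass jar, 84 mm across, 130 mm tall; origin under its centre.
- bowl: Bystander: white bowl, 100 mm across, 45 mm tall; origin under its centre.
- brush: Bystander: hand brush lying on the table, origin under its middle.
- chunk0: Root chunk: a short round piece with brown bark, 26 mm across, 17 mm thick, about 12 g; origin at the centre of one flat face (turns with it).
- chunk1: Root chunk: a short round piece with brown bark, 26 mm across, 17 mm thick, about 12 g; origin at the centre of one flat face (turns with it).
- chunk2: Root chunk: a short round piece with brown bark, 26 mm across, 17 mm thick, about 12 g; origin at the centre of one flat face (turns with it).
- chunk3: Root chunk: a short round piece with brown bark, 26 mm across, 17 mm thick, about 12 g; origin at the centre of one flat face (turns with it).
- chunk4: Root chunk: a short round piece with brown bark, 26 mm across, 17 mm thick, about 12 g; origin at the centre of one flat face (turns with it).
- chunk5: Root chunk: a short round piece with brown bark, 26 mm across, 17 mm thick, about 12 g; origin at the centre of one flat face (turns with it).
- chunk6: Root chunk: a short round piece with brown bark, 26 mm across, 17 mm thick, about 12 g; origin at the centre of one flat face (turns with it).
Not all that is in view belongs to the job. Several things have the shape of the cup; the one meant has the colours described above.

How it is judged:
On the way, in this order (a step that is already met when the one before it is completed fails the run):
1. the cup is lifted off the board with all seven chunks in it (x of chunk0 in the frame of cup between -0.035 and 0.08 m and y of chunk0 in the frame of cup between -0.038 and 0.038 m and z of chunk0 in the frame of cup between -0.004 and 0.07 m and x of chunk1 in the frame of cup between -0.035 and 0.08 m and y of chunk1 in the frame of cup between -0.038 and 0.038 m and z of chunk1 in the frame of cup between -0.004 and 0.07 m and x of chunk2 in the frame of cup between -0.035 and 0.08 m and y of chunk2 in the frame of cup between -0.038 and 0.038 m and z of chunk2 in the frame of cup between -0.004 and 0.07 m and x of chunk3 in the frame of cup between -0.035 and 0.08 m and y of chunk3 in the frame of cup between -0.038 and 0.038 m and z of chunk3 in the frame of cup between -0.004 and 0.07 m and x of chunk4 in the frame of cup between -0.035 and 0.08 m and y of chunk4 in the frame of cup between -0.038 and 0.038 m and z of chunk4 in the frame of cup between -0.004 and 0.07 m and x of chunk5 in the frame of cup between -0.035 and 0.08 m and y of chunk5 in the frame of cup between -0.038 and 0.038 m and z of chunk5 in the frame of cup between -0.004 and 0.07 m and x of chunk6 in the frame of cup between -0.035 and 0.08 m and y of chunk6 in the frame of cup between -0.038 and 0.038 m and z of chunk6 in the frame of cup between -0.004 and 0.07 m and height (world z) of cup above 0.05 m), for 0.2 s.
2. all seven chunks lie in the still open drawer, poured from the cup, which is still in the air (x of chunk0 in the frame of drawer_floor between -0.105 and 0.105 m and y of chunk0 in the frame of drawer_floor between -0.125 and 0.125 m and z of chunk0 in the frame of drawer_floor between -0.004 and 0.06 m and x of chunk1 in the frame of drawer_floor between -0.105 and 0.105 m and y of chunk1 in the frame of drawer_floor between -0.125 and 0.125 m and z of chunk1 in the frame of drawer_floor between -0.004 and 0.06 m and x of chunk2 in the frame of drawer_floor between -0.105 and 0.105 m and y of chunk2 in the frame of drawer_floor between -0.125 and 0.125 m and z of chunk2 in the frame of drawer_floor between -0.004 and 0.06 m and x of chunk3 in the frame of drawer_floor between -0.105 and 0.105 m and y of chunk3 in the frame of drawer_floor between -0.125 and 0.125 m and z of chunk3 in the frame of drawer_floor between -0.004 and 0.06 m and x of chunk4 in the frame of drawer_floor between -0.105 and 0.105 m and y of chunk4 in the frame of drawer_floor between -0.125 and 0.125 m and z of chunk4 in the frame of drawer_floor between -0.004 and 0.06 m and x of chunk5 in the frame of drawer_floor between -0.105 and 0.105 m and y of chunk5 in the frame of drawer_floor between -0.125 and 0.125 m and z of chunk5 in the frame of drawer_floor between -0.004 and 0.06 m and x of chunk6 in the frame of drawer_floor between -0.105 and 0.105 m and y of chunk6 in the frame of drawer_floor between -0.125 and 0.125 m and z of chunk6 in the frame of drawer_floor between -0.004 and 0.06 m and value of joint chest_drawer0 above 0.06 m and height (world z) of cup above 0.05 m), for 0.2 s.
3. the empty cup stands upright on its board, let go (x of cup in the frame of board between -0.12 and 0.12 m and y of cup in the frame of board between -0.065 and 0.065 m and z of cup in the frame of board between 0.006 and 0.018 m and angle between cup's own z axis and vertical below 0.1 rad and linear speed of cup below 0.03 m/s and contact force between the fingers and cup below 0.1 N and value of joint chest_drawer0 above 0.02 m), for 0.2 s.
4. the drawer is pushed fully shut (value of joint chest_drawer0 below 0.003 m), for 0.2 s.
At the end, for the whole second after the job is handed in: All seven chunks lie at rest inside the top drawer, the drawer is shut to within 3 mm, and the cup stands upright (within 0.1 rad) and let go on its board, its centre within the board's outline (x of chunk0 in the frame of drawer_floor between -0.105 and 0.105 m and y of chunk0 in the frame of drawer_floor between -0.125 and 0.125 m and z of chunk0 in the frame of drawer_floor between -0.004 and 0.06 m and x of chunk1 in the frame of drawer_floor between -0.105 and 0.105 m and y of chunk1 in the frame of drawer_floor between -0.125 and 0.125 m and z of chunk1 in the frame of drawer_floor between -0.004 and 0.06 m and x of chunk2 in the frame of drawer_floor between -0.105 and 0.105 m and y of chunk2 in the frame of drawer_floor between -0.125 and 0.125 m and z of chunk2 in the frame of drawer_floor between -0.004 and 0.06 m and x of chunk3 in the frame of drawer_floor between -0.105 and 0.105 m and y of chunk3 in the frame of drawer_floor between -0.125 and 0.125 m and z of chunk3 in the frame of drawer_floor between -0.004 and 0.06 m and x of chunk4 in the frame of drawer_floor between -0.105 and 0.105 m and y of chunk4 in the frame of drawer_floor between -0.125 and 0.125 m and z of chunk4 in the frame of drawer_floor between -0.004 and 0.06 m and x of chunk5 in the frame of drawer_floor between -0.105 and 0.105 m and y of chunk5 in the frame of drawer_floor between -0.125 and 0.125 m and z of chunk5 in the frame of drawer_floor between -0.004 and 0.06 m and x of chunk6 in the frame of drawer_floor between -0.105 and 0.105 m and y of chunk6 in the frame of drawer_floor between -0.125 and 0.125 m and z of chunk6 in the frame of drawer_floor between -0.004 and 0.06 m and x of cup in the frame of board between -0.12 and 0.12 m and y of cup in the frame of board between -0.065 and 0.065 m and z of cup in the frame of board between 0.006 and 0.018 m and angle between cup's own z axis and vertical below 0.1 rad and linear speed of cup below 0.03 m/s and contact force between the fingers and cup below 0.1 N and value of joint chest_drawer0 below 0.003 m and linear speed of each of chunk0, chunk1, chunk2, chunk3, chunk4, chunk5, chunk6 below 0.05 m/s); the robot touches nothing.
It fails at once if a pouch, the jar, the bowl or the brush is shifted by more than 30 mm or tipped over (distance of any of pouch_a, pouch_b, jar, bowl, brush from where it was at the start of the episode above 0.03 m or angle between any of pouch_a, pouch_b, jar, bowl, brush's own z axis and vertical above 0.5 rad).
It fails at once if the drawer is slammed (faster than 0.5 m/s) (velocity of joint chest_drawer0 below -0.5 m/s).
It also fails if it takes over 64 s, if anything falls off the work surface, if the arm or the gripper's body presses on something with over 40 N, if the wrist force passes 120 N, or if a joint passes its speed limit or range.

### The arm

A 6-joint arm with a two-finger parallel gripper is mounted at the origin on the work surface. World frame = base frame: x ahead of the robot, y to its left, z up, the work surface at z = 0. Lengths are in m, angles in rad, forces in N, time in s.
With the tool pointing down it reaches from about 0.35 to 0.975 m from the base axis. Payload 4.9 kg.
Tool frame: the origin (TCP) lies at the very end of the fingers, on their centre line; the grasp point (between the pads) lies 19 mm behind it (ctrl.pinch_z is the distance from the TCP to the grasp point, in m); z points along the fingers, y is the line along which they close (so a half turn about z gives the same grasp; the last joint's range is limited). The gripper opens to 85 mm and grips with 20 to 120 N. Pads are 22 mm wide; open, the fingers measure 114 mm over their backs; the gripper's body (76 mm by 85 mm) begins 54 mm behind the grasp point. The pads swing forward as they close: fully open they stand 13 mm farther back than shut.
Start: joints at [1.166, 0.053, 1.613, -0, 1.476, -0.119], TCP at [0.176, 0.6, 0.231] pointing down, gripper open.
Joint ranges: [-3.01, 3.01], [-1.01, 2.22], [0.06, 2.58], [-1.02, 4.17], [0.09, 2.62], [-3.14, 3.14]. Speed limits (rad/s): [2.57, 2.57, 3.14, 3.14, 3.14, 3.14].

### API

Orientations are given as a rotation vector (axis times angle).
In Python, from station import ctrl, optics gives the robot as it stands. The module is installed in compiled form; this text tells all that it offers.
- The arm moves only by the shell command python3 -m handwheel 'ROWS' [OPENING] [FORCE]. ROWS is JSON, one flat list of numbers, 6 for each row, row after row: the shift along the tool's x, y, z in m, then the turn, a rotation vector about the tool's x, y, z in degrees. A call has 1 to 20 rows; each row shifts and turns the commanded pose from where the row before left it, along the tool's axes as they then stand; what a row does not reach is not made up. A row lasts 1/10 s, in which the tool goes at most 50 mm and 8.59 degrees, less where a joint would pass 70% of its speed; a pose out of reach is approached as far as the arm can. A call is refused whole if a number of a shift passes 0.05 or a number of a turn 8.59, either way. A call with a gripper value outside its range is refused whole. OPENING is the closure, from 0 (fully open) to 1 (shut), set as the call begins (- or left out, the last holds). The fingers move at their own pace and stop on an object; FORCE is the grip in N (left out, the last holds). Time passes only in rows, so rows that do not move let the fingers close. It gives the time, the measured TCP pose, the force and the opening at its end, in the units of the state.
- ctrl.get_obs(): the state, without advancing time (a new reading comes with each control period).
- optics.get_image(name): name is "side" or "top"; returns (picture, depth): 400x640x3 uint8, red, green, blue; 400x640 float32, m along the optical axis (not along the pixel's ray), 0 where there is no reading.
- optics.get_calibration(name): a dict with "fovy" (degrees; the focal length in pixels is half the picture's height over the tangent of half this angle, whatever the lens; pixels are square), "cx", "cy" (the principal point, pixels), "k1" (the pictures are not rectified: a ray, as slopes to the right and down, at radius r is drawn at 1 + k1 r^2 times it, then the intrinsics apply), "rvec" (rotation vector, rad) and "tvec" (3), from world to camera coordinates, as OpenCV has them. Camera axes: x right, y down, z forward; pixel columns grow to the right and rows downward; lengths in m; the calibration is good to about 2 mm. A picture is of the moment at which its call begins. get_calibration takes no time and is no camera call.
- ctrl.finish_job(): hands the job in, once; it reports no verdict.
The state is a dict: "t": time; "q": joint angles; "dq": joint speeds; "effort": joint torques, N m; "tool_pos": TCP position; "tool_rot": TCP orientation; "contact_force": force on the tool from outside, world axes, zero at the start; "wrist_torque": the same for the moment, N m; "opening": finger opening in m.
Only numpy, scipy, OpenCV 4.12 (cv2) and the standard library are available. Lean on these libraries where they do the work, as an engineer would, in place of code of your own. Each camera call takes 0.05 s, during which the arm holds its last target. There are 200 camera calls.

## Working session

There is one attempt and no reset: what is moved stays moved. The work goes in short steps, Python scripts to look and compute and a shell command to move; the robot and the scene stay as the last step left them, time stands still between calls to the robot, and variables do not carry over. Pictures are saved under pics/ and viewed, on a budget of 10 in all, crops included, one or two more only if the job needs it, and the job is handed in when it is done.

```bash
mkdir -p pics; cat > h.py <<'E'
import numpy as np, cv2
from station import ctrl, optics
def cal(n):
    c=optics.get_calibration(n); f=200/np.tan(np.radians(c["fovy"])/2)
    K=np.array([[f,0,c["cx"]],[0,f,c["cy"]],[0,0,1]]); d=np.array([c["k1"],0,0,0.])
    R=cv2.Rodrigues(np.array(c["rvec"],float))[0]; return K,d,R,np.array(c["tvec"],float)
def slopes(n,uv):
    K,d,R,t=cal(n); return cv2.undistortPoints(np.array(uv,float).reshape(-1,1,2),K,d)[:,0]
def plane(n,uv,z):
    K,d,R,t=cal(n); s=slopes(n,uv); r=np.c_[s,np.ones(len(s))]@R; o=-R.T@t
    return o+r*((z-o[2])/r[:,2])[:,None]
def cloud(n,dep):
    K,d,R,t=cal(n); v,u=np.mgrid[:400,:640]; s=slopes(n,np.c_[u.ravel(),v.ravel()])
    P=(np.c_[s,np.ones(len(s))]*dep.ravel()[:,None]-t)@R; P[dep.ravel()==0]=np.nan
    return P.reshape(400,640,3)
def proj(n,P):
    K,d,R,t=cal(n); return cv2.projectPoints(np.array(P,float).reshape(-1,1,3),cv2.Rodrigues(R)[0],t,K,d)[0][:,0]
def save(f,im): cv2.imwrite("pics/"+f,im[...,::-1])
E
python3 - <<'E'
from h import *
for n in("top","side"):
    im,d=optics.get_image(n); save(n+"0.png",im); np.savez(n+"0.npz",im=im,d=d)
    c=cal(n); print(n,-c[2].T@c[3],c[0][0,0])
print(ctrl.get_obs())
E
```

```text
top [ 0.45837294 -0.03465972  1.14626679] 365.3878320495246
side [-0.04513833 -0.96584364  1.0613811 ] 441.29908084063277
{'t': 0.1, 'q': array([ 1.16599227e+00,  5.33322172e-02,  1.61418416e+00, -3.95201048e-06,
        1.47600065e+00, -1.18989428e-01]), 'dq': array([-0.00024421, -0.00171241, -0.00267513, -0.00068343, -0.0013087 ,
       -0.00189967]), 'effort': array([-1.39425074e-04, -3.94908178e+01, -3.71361208e+01, -1.47468468e-04,
        3.92791568e-03, -1.11979256e-05]), 'tool_pos': array([0.17597786, 0.59911375, 0.2301439 ]), 'tool_rot': array([-4.47358794e-01, -3.10907696e+00,  2.92086564e-03]), 'contact_force': array([ 0.27165642, -0.54400736, -0.18104942]), 'wrist_torque': array([ 0.00859668,  0.00695918, -0.00388221]), 'opening': 0.08546689699487722}
```

View pics/top0.png

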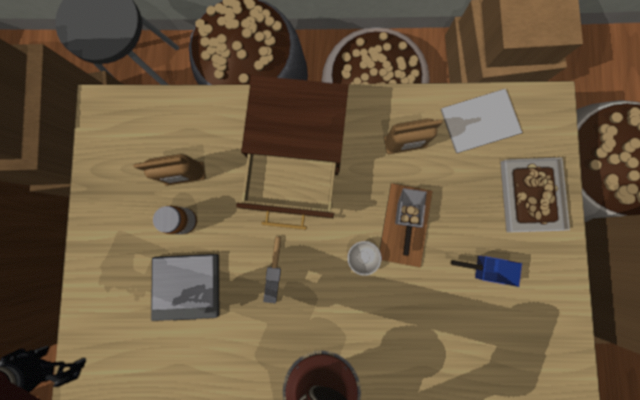

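View pics/side0.png

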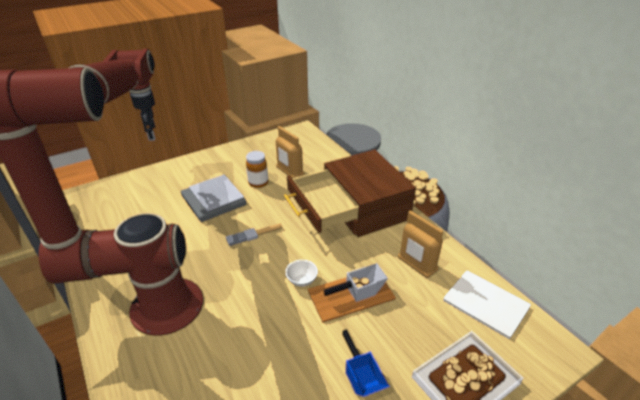

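The top view (x up, y left) shows these candidates for the cup:
- Grey scoop with a black handle on the wooden board, at about (411,208), chunks inside.
- Blue scoop at (497,268).
- White scoop-like shape on the white sheet, at (475,122).
- Grey shape on the grey box, at (190,290).

By the description it is the one at (411,208). The drawer is open around (290,185), with its handle at (285,222). The bowl is at (365,257). I'll check with a close crop and measure.

```bash
python3 - <<'E'
from h import *
T=np.load("top0.npz"); S=np.load("side0.npz")
a=cv2.resize(T["im"][165:285,340:540],(800,480),interpolation=cv2.INTER_CUBIC); save("crop1.png",a)
C=cloud("top",T["d"]); im=T["im"]; hsv=cv2.cvtColor(im,cv2.COLOR_RGB2HSV)
D=cloud("side",S["d"])
def box(P,m):
    pts=P[m][:,:2].astype(np.float32); r=cv2.minAreaRect(pts); return np.round(r[0],4),np.round(r[1],4),round(r[2],2),len(pts)
win=lambda u0,u1,v0,v1:(np.add.outer(np.arange(400)*0,np.arange(640)),)
u,v=np.meshgrid(np.arange(640),np.arange(400))
W=(u>375)&(u<440)&(v>175)&(v<275)
for nm,P,w in(("top",C,W),("side",D,None)):
    x,y,z=P[...,0],P[...,1],P[...,2]
    reg=(x>.35)&(x<.75)&(y<-.15)&(y>-.36)
    print(nm,"board",box(P,reg&(abs(z-.012)<.005)&(y>-.32)), np.nanmedian(z[reg&(abs(z-.012)<.005)]))
    I=T["im"] if nm=="top" else S["im"]
    h=reg&(z>.045)&(z<.075)&(I.max(2)<60); print(" handle",box(P,h),np.nanmedian(z[h]))
    c=reg&(z>.03)&(z<.085)&(y>-.32)&(I.max(2)>60); print(" cup",box(P,c),np.nanmax(z[c]))
    ch=(x>.6)&(x<1.1)&(abs(y-.05)<.25)&(z>.14)&(z<.16); print(" chest",box(P,ch))
    dr=(x>.4)&(x<.9)&(abs(y-.05)<.22)&(z>.115)&(z<.14); print(" drawer rim",box(P,dr))
    fl=(x>.4)&(x<.9)&(abs(y-.05)<.22)&(z>.08)&(z<.09); print(" floor",box(P,fl))
    for q in [(.3,.75,-.2,-.05,.03,.06),(.3,.75,.2,.6,.05,.2)]:
        m=(x>q[0])&(x<q[1])&(y>q[2])&(y<q[3])&(z>q[4])&(z<q[5]); print("  by",np.nanmin(P[m],0),np.nanmax(P[m],0))
E
```

```text
top board (array([ 0.5565, -0.2372]), array([0.1672, 0.3831]), 89.13, 2067) 0.01228083919485883
 handle (array([ 0.5699, -0.2728]), array([0.0158, 0.3341]), 80.1, 153) 0.06742600360292897
 cup (array([ 0.5426, -0.2353]), array([0.1337, 0.4023]), 81.54, 1088) 0.08470955379435365
 chest (array([0.7801, 0.0052]), array([0.4146, 0.229 ]), 84.08, 7835)
 drawer rim (array([0.5792, 0.0943]), array([0.278 , 0.1981]), 83.15, 1164)
 floor (array([0.6026, 0.0881]), array([0.2682, 0.1661]), 83.52, 3772)
  by [ 0.34280396 -0.1998988   0.03003981] [ 0.74866947 -0.05069712  0.05811286]
  by [0.46230793 0.20000022 0.05020217] [0.74910665 0.49719164 0.1946024 ]
side board (array([ 0.5499, -0.2422]), array([0.1621, 0.3778]), 86.57, 1555) 0.01336412275444838
 handle (array([ 0.4432, -0.2547]), array([0.0145, 0.0857]), 82.91, 142) 0.06612259984114484
 cup (array([ 0.5461, -0.2394]), array([0.1327, 0.4137]), 80.05, 1421) 0.08446886893124579
 chest (array([0.7783, 0.0081]), array([0.4225, 0.23  ]), 83.72, 2989)
 drawer rim (array([0.6899, 0.0788]), array([0.2795, 0.4252]), 82.73, 1086)
 floor (array([0.7083, 0.0769]), array([0.2744, 0.3831]), 82.81, 1416)
  by [ 0.34305175 -0.17404493  0.0300443 ] [ 0.74884628 -0.05000955  0.05991263]
  by [0.45972275 0.20011117 0.05006553] [0.74841228 0.50014514 0.19697739]
```

View pics/crop1.png

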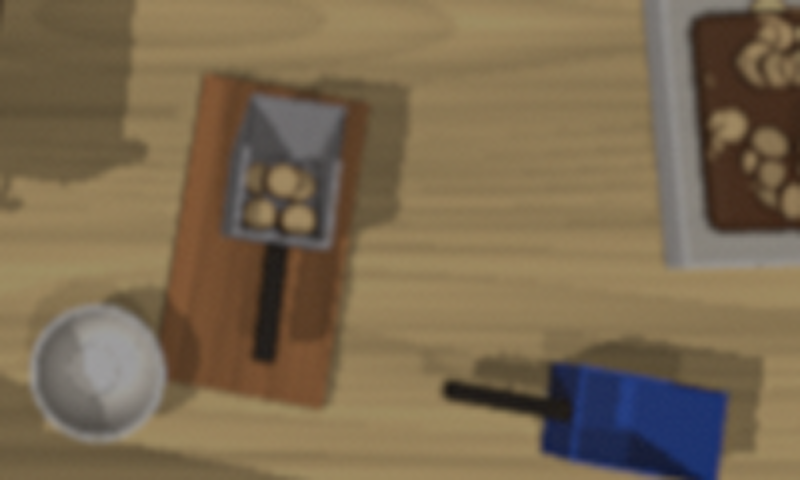

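The crop confirms the choice: steel scoop, black handle, chunks inside, on the wooden board. The bowl is about 75 mm left of the handle. I'll now fix the grip and drawer geometry and write a helper that works out the rows for a target pose.

```bash
cat >> h.py <<'E'
from scipy.spatial.transform import Rotation as Ro
def pose(heading,alpha):
    """tool pointing down, tilted alpha deg forward (towards heading, deg); tool y = left of heading"""
    h=np.radians(heading); f=np.array([np.cos(h),np.sin(h),0]); l=np.array([-f[1],f[0],0]); a=np.radians(alpha)
    z=np.sin(a)*f-np.cos(a)*np.array([0,0,1.]); return np.c_[np.cross(l,z),l,z]
def rows(p,R,n,start=None):
    o=ctrl.get_obs(); p0,R0=start or (o["tool_pos"],Ro.from_rotvec(o["tool_rot"]).as_matrix())
    w=Ro.from_matrix(R0.T@R).as_rotvec()/n; Rs=[Ro.from_rotvec(w*k).as_matrix() for k in range(n)]
    d=np.linalg.solve(sum(Rs),R0.T@(np.array(p)-p0))
    print(n,"x",np.round(d,4).tolist(),np.round(np.degrees(w),2).tolist())
def log():
    o=ctrl.get_obs(); open("log.txt","a").write(" ".join(map(str,[*o["q"],*o["tool_pos"],*o["tool_rot"]]))+"\n")
    print("t",o["t"],"q",o["q"].round(3),"p",o["tool_pos"].round(4),"F",o["contact_force"].round(1),"op",round(o["opening"],4))
    R=Ro.from_rotvec(o["tool_rot"]).as_matrix(); print("toolz",R[:,2].round(3),"tooly",R[:,1].round(3))
E
python3 - <<'E'
from h import *
log()
T=np.load("top0.npz"); S=np.load("side0.npz")
for nm,Z in(("top",T),("side",S)):
    P=cloud(nm,Z["d"]); x,y,z=P[...,0],P[...,1],P[...,2]; I=Z["im"].astype(int)
    m=((x>.35)&(x<.52)&(y<-.2)&(y>-.3)&(z>.05)&(z<.08)&(I.max(2)<75)).astype(np.uint8)
    n,l,st,_=cv2.connectedComponentsWithStats(m); k=1+st[1:,4].argmax(); m=l==k
    uv=np.argwhere(m)[:,::-1]; Q=plane(nm,uv,.068) # handle top
    r=cv2.minAreaRect(Q[:,:2].astype(np.float32)); print(nm,"handle",r,cv2.boxPoints(r).round(4).tolist())
    # drawer frame coordinates, heading -6.5
    h=np.radians(-6.5); e=np.array([np.cos(h),np.sin(h)]); f=np.array([-e[1],e[0]])
    a=P[...,:2]@e; b=P[...,:2]@f
    fl=(z>.079)&(z<.091)&(a>.45)&(a<.85)&(b>.0)&(b<.33); print(" floor a,b pct",np.percentile(a[fl],[1,50,99]),np.percentile(b[fl],[1,50,99]))
    fr=(z>.128)&(z<.139)&(a>.4)&(a<.65)&(b>.02)&(b<.3); print(" front rim a",np.percentile(a[fr],[2,50,98]),np.percentile(b[fr],[1,99]))
    hd=(z>.07)&(z<.13)&(a>.4)&(b>.0)&(b<.3)&(a<.6)&(I[...,0]-I[...,2]>40); print(" handle a,z",np.percentile(a[hd],[2,50]),np.median(z[hd]))
    tp=(z>.144)&(z<.156)&(a>.6)&(b>.0)&(b<.33); print(" top a",np.percentile(a[tp],[1,99]),"b",np.percentile(b[tp],[1,99]), cv2.minAreaRect(P[tp][:,:2].astype(np.float32)))
rows([.46,.10,.36],pose(-7,0),20)
E
```

```text
t 0.1 q [ 1.166  0.053  1.614 -0.     1.476 -0.119] p [0.176  0.5991 0.2301] F [ 0.3 -0.5 -0.2] op 0.0855
toolz [-0.001 -0.002 -1.   ] tooly [ 0.282  0.959 -0.002]
top handle ((0.4467374086380005, -0.2510024607181549), (0.017894959077239037, 0.08775168657302856), 81.6141357421875) [[0.4020000100135803, -0.2535000145435333], [0.4887999892234802, -0.2662999927997589], [0.49140000343322754, -0.2485000044107437], [0.40459999442100525, -0.23579999804496765]]
 floor a,b pct [0.53129796 0.59973978 0.66921484] [0.0428888  0.15964335 0.27676351]
 front rim a [0.5065163  0.51685394 0.62812393] [0.02584923 0.29108895]
 handle a,z [0.46876642 0.56231135] 0.08572082633620629
 top a [0.66180235 0.88456134] b [0.02341449 0.29699039] ((0.7870094776153564, 0.07210822403430939), (0.2801195979118347, 0.22905603051185608), 84.07360076904297)
side handle ((0.4402557909488678, -0.25835633277893066), (0.021533114835619926, 0.0875324234366417), 83.45856475830078) [[0.3955000042915344, -0.26409998536109924], [0.48249998688697815, -0.27399998903274536], [0.48500001430511475, -0.2526000142097473], [0.39800000190734863, -0.24269999563694]]
 floor a,b pct [0.50619197 0.62271902 0.82378559] [0.02152729 0.16412424 0.28435964]
 front rim a [0.50455096 0.51693662 0.64373306] [0.02480189 0.29086056]
 handle a,z [0.4675688  0.55483002] 0.09620155881403405
 top a [0.65931096 1.59780098] b [0.02104064 0.30274757] ((1.141873836517334, 0.03320437669754028), (0.3254699110984802, 0.9472508430480957), 83.7181396484375)
20 x [-0.0191, -0.0215, -0.0065] [-0.01, -0.0, -0.47]
```

```bash
python3 -m handwheel '[-0.019,-0.0215,-0.0065,0,0,-0.47,-0.019,-0.0215,-0.0065,0,0,-0.47,-0.019,-0.0215,-0.0065,0,0,-0.47,-0.019,-0.0215,-0.0065,0,0,-0.47,-0.019,-0.0215,-0.0065,0,0,-0.47,-0.019,-0.0215,-0.0065,0,0,-0.47,-0.019,-0.0215,-0.0065,0,0,-0.47,-0.019,-0.0215,-0.0065,0,0,-0.47,-0.019,-0.0215,-0.0065,0,0,-0.47,-0.019,-0.0215,-0.0065,0,0,-0.47,-0.019,-0.0215,-0.0065,0,0,-0.47,-0.019,-0.0215,-0.0065,0,0,-0.47,-0.019,-0.0215,-0.0065,0,0,-0.47,-0.019,-0.0215,-0.0065,0,0,-0.47,-0.019,-0.0215,-0.0065,0,0,-0.47,-0.019,-0.0215,-0.0065,0,0,-0.47,-0.019,-0.0215,-0.0065,0,0,-0.47,-0.019,-0.0215,-0.0065,0,0,-0.47,-0.019,-0.0215,-0.0065,0,0,-0.47,-0.019,-0.0215,-0.0065,0,0,-0.47]' 0.3 100; python3 - <<'E'
from h import *
log()
rows([.442,-.252,.20],pose(-7.5,12),18)
E
```

```text
t: 2.1
tool_pos: [0.4592, 0.0999, 0.3611]
tool_rot: [-0.191, -3.135, 0.0]
contact_force: [0.0, 0.7, 0.1]
opening: 0.0597
t 2.1 q [ 0.056 -0.367  1.775  0.     1.735 -1.394] p [0.4592 0.0999 0.3611] F [0.  0.7 0.1] op 0.0597
toolz [-0.001  0.    -1.   ] tooly [ 0.121  0.993 -0.   ]
18 x [-0.0006, -0.0195, 0.0091] [0.0, -0.67, 0.03]
```

```bash
python3 -m handwheel '[-0.0006,-0.0195,0.009,0,-0.67,0.03,-0.0006,-0.0195,0.009,0,-0.67,0.03,-0.0006,-0.0195,0.009,0,-0.67,0.03,-0.0006,-0.0195,0.009,0,-0.67,0.03,-0.0006,-0.0195,0.009,0,-0.67,0.03,-0.0006,-0.0195,0.009,0,-0.67,0.03,-0.0006,-0.0195,0.009,0,-0.67,0.03,-0.0006,-0.0195,0.009,0,-0.67,0.03,-0.0006,-0.0195,0.009,0,-0.67,0.03,-0.0006,-0.0195,0.009,0,-0.67,0.03,-0.0006,-0.0195,0.009,0,-0.67,0.03,-0.0006,-0.0195,0.009,0,-0.67,0.03,-0.0006,-0.0195,0.009,0,-0.67,0.03,-0.0006,-0.0195,0.009,0,-0.67,0.03,-0.0006,-0.0195,0.009,0,-0.67,0.03,-0.0006,-0.0195,0.009,0,-0.67,0.03,-0.0006,-0.0195,0.009,0,-0.67,0.03,-0.0006,-0.0195,0.009,0,-0.67,0.03]'; python3 - <<'E'
from h import *
log()
# fit: planar arm, lateral offset; q4 as forearm roll
L=np.loadtxt("log.txt"); from scipy.optimize import least_squares
def fk(p,q,s=1):
    d,L1,L2,T,off,a=p; z=np.array([0,0,1.])
    Ry=lambda t:Ro.from_euler('y',t); Rz=lambda t:Ro.from_euler('z',t)
    B=Rz(q[0]); S=B*Ry(q[1]); E=S*Ry(q[2]); W=E*Rz(s*q[3])*Ry(q[4])
    return B.apply([a,off,0])+d*z+S.apply(L1*z)+E.apply(L2*z)+W.apply(T*z), W
for s in(1,-1):
  r=least_squares(lambda p:np.concatenate([np.r_[fk(p,l[:6],s)[0]-l[6:9],.3*(fk(p,l[:6],s)[1].apply([0,0,1])-Ro.from_rotvec(l[9:]).as_matrix()[:,2])] for l in L]+[1e-3*(p-[.3,.5,.5,.2,.07,0])]),[.3,.5,.5,.2,.07,0])
  print(s,r.x.round(4),np.sqrt(2*r.cost),np.abs(r.fun).max())
E
```

```text
t: 3.9
tool_pos: [0.441, -0.2511, 0.2005]
tool_rot: [0.192, 2.925, -0.018]
contact_force: [0.8, -0.1, 0.0]
opening: 0.0596
t 3.9 q [-0.731 -0.352  2.037  0.124  1.285 -2.195] p [ 0.441  -0.2511  0.2005] F [ 0.8 -0.1  0. ] op 0.0596
toolz [ 0.207 -0.026 -0.978] tooly [0.131 0.991 0.001]
1 [0.0982 0.3777 0.6019 0.1875 0.0778 0.001 ] 0.011343906388380662 0.00875385830438391
-1 [-0.0707  0.3342  0.5897 -0.0244  0.0843  0.0156] 0.0779886777974212 0.05313379761958174
```

```bash
python3 - <<'E'
from h import *
R=pose(-7.5,45); g=np.array([.442,-.252,.057]); rows(g+R[:,2]*(.019-.07),R,12)
E
```

```text
12 x [0.0068, -0.0001, 0.0067] [0.01, -2.75, -0.0]
```

```bash
python3 -m handwheel '[0.0068,-0.0001,0.0067,0,-2.75,0,0.0068,-0.0001,0.0067,0,-2.75,0,0.0068,-0.0001,0.0067,0,-2.75,0,0.0068,-0.0001,0.0067,0,-2.75,0,0.0068,-0.0001,0.0067,0,-2.75,0,0.0068,-0.0001,0.0067,0,-2.75,0,0.0068,-0.0001,0.0067,0,-2.75,0,0.0068,-0.0001,0.0067,0,-2.75,0,0.0068,-0.0001,0.0067,0,-2.75,0,0.0068,-0.0001,0.0067,0,-2.75,0,0.0068,-0.0001,0.0067,0,-2.75,0,0.0068,-0.0001,0.0067,0,-2.75,0]'; python3 - <<'E'
from h import *
log()
R=pose(-7.5,45); g=np.array([.442,-.252,.057]); rows(g+R[:,2]*.019,R,10)
for n in("top","side"):
    im,d=optics.get_image(n); np.savez(n+"1.npz",im=im,d=d)
    u,v=proj(n,[g])[0].round().astype(int); k=cv2.resize(im[max(v-60,0):v+60,u-50:u+50],(400,480),interpolation=cv2.INTER_CUBIC)
    globals()[n]=k
save("pre.png",np.hstack([top,side]))
E
```

```text
t: 5.1
tool_pos: [0.4059, -0.2468, 0.0934]
tool_rot: [0.155, 2.349, -0.063]
contact_force: [-1.0, -0.5, -0.3]
opening: 0.0598
t 5.1 q [-1.059 -0.618  2.531  0.828  0.88  -2.932] p [ 0.4059 -0.2468  0.0934] F [-1.  -0.5 -0.3] op 0.0598
toolz [ 0.703 -0.092 -0.705] tooly [0.131 0.991 0.001]
10 x [-0.0, -0.0, 0.0071] [0.0, 0.02, -0.0]
```

View pics/pre.png

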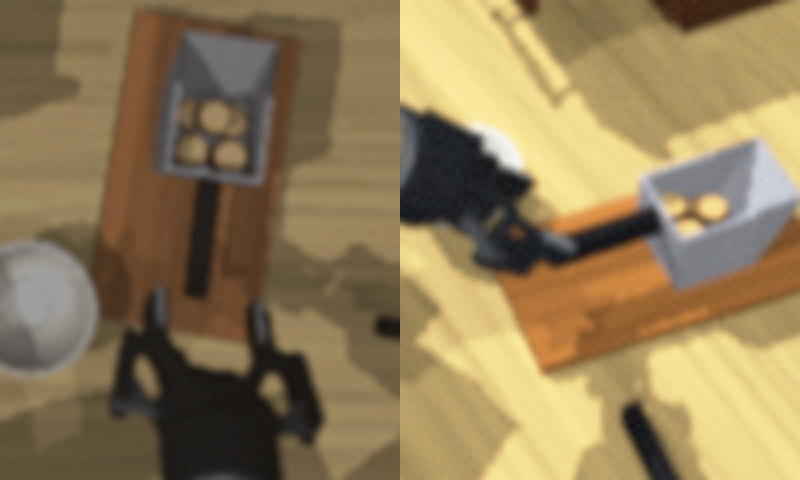

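Fingers straddle the handle in both crops: in the top one the tips are at (160,292) and (262,308) with the handle at (200,290). After allowing for perspective the tool is about 4 mm too far right, so I'll add that while advancing and then close.

```bash
python3 -m handwheel '[0,0.0004,0.007,0,0,0,0,0.0004,0.007,0,0,0,0,0.0004,0.007,0,0,0,0,0.0004,0.007,0,0,0,0,0.0004,0.007,0,0,0,0,0.0004,0.007,0,0,0,0,0.0004,0.007,0,0,0,0,0.0004,0.007,0,0,0,0,0.0004,0.007,0,0,0,0,0.0004,0.007,0,0,0]' && python3 -m handwheel '[0,0,0,0,0,0,0,0,0,0,0,0,0,0,0,0,0,0,0,0,0,0,0,0,0,0,0,0,0,0,0,0,0,0,0,0,0,0,0,0,0,0,0,0,0,0,0,0]' 1 100; python3 - <<'E'
from h import *
log()
im,d=optics.get_image("side");save("grip_s.png",im)
for h in(.1,.2): rows(ctrl.get_obs()["tool_pos"]+[0,0,h],pose(-7.5,45),int(h*100))
E
```

```text
t: 6.2
tool_pos: [0.4562, -0.2495, 0.0442]
tool_rot: [0.155, 2.351, -0.063]
contact_force: [0.1, -0.3, -0.5]
opening: 0.0594
t: 7.0
tool_pos: [0.4559, -0.2499, 0.045]
tool_rot: [0.155, 2.35, -0.064]
contact_force: [-2.5, -2.1, 2.4]
opening: 0.0149
t 7.0 q [-0.93  -0.323  2.443  0.975  0.66  -3.059] p [ 0.4559 -0.2499  0.045 ] F [-2.5 -2.1  2.4] op 0.0149
toolz [ 0.702 -0.093 -0.706] tooly [0.131 0.991 0.   ]
10 x [-0.0071, 0.0, -0.0071] [-0.0, 0.01, -0.0]
20 x [-0.0071, 0.0, -0.0071] [-0.0, 0.0, -0.0]
```

```bash
python3 -m handwheel '[-0.007,0,-0.007,0,0,0,-0.007,0,-0.007,0,0,0,-0.007,0,-0.007,0,0,0,-0.007,0,-0.007,0,0,0,-0.007,0,-0.007,0,0,0,-0.007,0,-0.007,0,0,0]' && python3 - <<'E'
from h import *
log()
im,d=optics.get_image("side");o=ctrl.get_obs()["tool_pos"]
u,v=proj("side",[o])[0].round().astype(int); save("lift.png",cv2.resize(im[v-60:v+60,u-60:u+90],(750,600),interpolation=cv2.INTER_CUBIC))
E
```

```text
t: 7.65
tool_pos: [0.4548, -0.2481, 0.1024]
tool_rot: [0.154, 2.354, -0.059]
contact_force: [-0.1, 0.0, -3.1]
opening: 0.0147
t 7.65 q [-0.93  -0.479  2.431  0.818  0.769 -2.855] p [ 0.4548 -0.2481  0.1024] F [-0.1  0.  -3.1] op 0.0147
toolz [ 0.7   -0.089 -0.709] tooly [0.129 0.992 0.003]
```

View pics/lift.png

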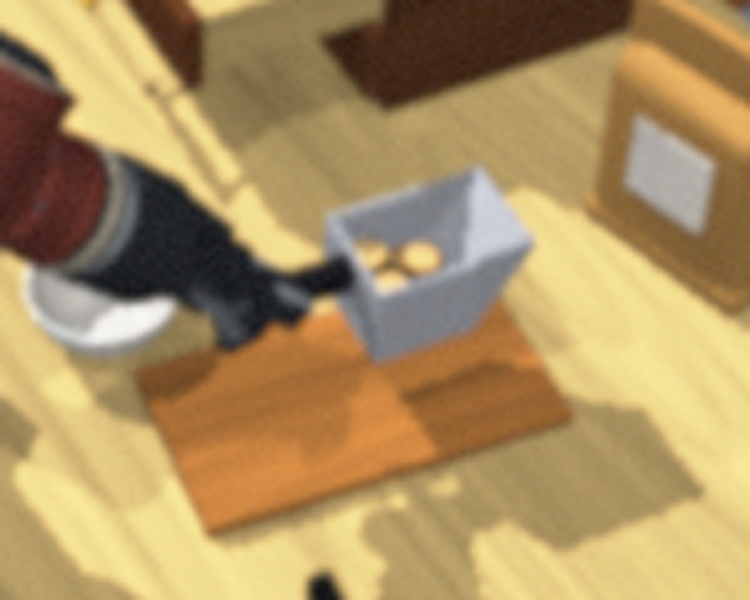

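The cup is lifted about 70 mm off the board and level, with chunks visible inside at crop (400,260). Next I'll raise it, carry it over, and plan the pour so the lip stays inside the drawer opening.

```bash
cat >> h.py <<'E'
def D(a,b,z):
    h=np.radians(-6.5); return np.array([a*np.cos(h)-b*np.sin(h),a*np.sin(h)+b*np.cos(h),z])
def lip(L,pitch,heading=-4,a0=45):
    R=pose(heading,a0-pitch); Rc=pose(heading,-pitch)@np.diag([-1.,1,-1]); 
    return L-Rc@[.154,0,.013]+.019*R[:,2],R
E
python3 - <<'E'
from h import *
o=ctrl.get_obs(); p=o["tool_pos"]; R0=Ro.from_rotvec(o["tool_rot"]).as_matrix()
A=(p+[0.0,.06,.18],pose(-6,45)); B=lip(D(.57,.16,.25),0)
rows(*A,12); rows(*B,16,A)
P=B
for a,z,th,n in((.572,.215,40,10),(.577,.165,60,8),(.58,.152,85,8),(.58,.152,105,8)):
    Q=lip(D(a,.16,z),th); print(th,Q[0].round(3)); rows(*Q,n,P); P=Q
E
```

```text
12 x [-0.0102, 0.005, -0.011] [-0.08, 0.0, -0.09]
16 x [0.0044, 0.0182, 0.0011] [-0.09, 0.0, -0.09]
40 [0.462 0.103 0.285]
10 x [-0.0045, -0.0, -0.0048] [0.0, 4.0, -0.0]
60 [0.498 0.1   0.274]
8 x [-0.0047, -0.0, 0.0012] [0.0, 2.5, 0.0]
85 [0.556 0.096 0.29 ]
8 x [-0.0056, -0.0, -0.005] [-0.0, 3.12, -0.0]
105 [0.605 0.093 0.295]
8 x [-0.0036, -0.0, -0.0051] [0.0, 2.5, 0.0]
```

```bash
python3 -m handwheel '[-0.0102,0.005,-0.011,-0.08,0,-0.09,-0.0102,0.005,-0.011,-0.08,0,-0.09,-0.0102,0.005,-0.011,-0.08,0,-0.09,-0.0102,0.005,-0.011,-0.08,0,-0.09,-0.0102,0.005,-0.011,-0.08,0,-0.09,-0.0102,0.005,-0.011,-0.08,0,-0.09,-0.0102,0.005,-0.011,-0.08,0,-0.09,-0.0102,0.005,-0.011,-0.08,0,-0.09,-0.0102,0.005,-0.011,-0.08,0,-0.09,-0.0102,0.005,-0.011,-0.08,0,-0.09,-0.0102,0.005,-0.011,-0.08,0,-0.09,-0.0102,0.005,-0.011,-0.08,0,-0.09]' && python3 -m handwheel '[0.0044,0.0182,0.0011,-0.09,0,-0.09,0.0044,0.0182,0.0011,-0.09,0,-0.09,0.0044,0.0182,0.0011,-0.09,0,-0.09,0.0044,0.0182,0.0011,-0.09,0,-0.09,0.0044,0.0182,0.0011,-0.09,0,-0.09,0.0044,0.0182,0.0011,-0.09,0,-0.09,0.0044,0.0182,0.0011,-0.09,0,-0.09,0.0044,0.0182,0.0011,-0.09,0,-0.09,0.0044,0.0182,0.0011,-0.09,0,-0.09,0.0044,0.0182,0.0011,-0.09,0,-0.09,0.0044,0.0182,0.0011,-0.09,0,-0.09,0.0044,0.0182,0.0011,-0.09,0,-0.09,0.0044,0.0182,0.0011,-0.09,0,-0.09,0.0044,0.0182,0.0011,-0.09,0,-0.09,0.0044,0.0182,0.0011,-0.09,0,-0.09,0.0044,0.0182,0.0011,-0.09,0,-0.09,0,0,0,0,0,0]'; python3 - <<'E'
from h import *
log(); print(lip(D(.57,.16,.25),0)[0])
im,d=optics.get_image("side"); im2,d2=optics.get_image("top")
u,v=proj("side",[D(.55,.16,.2)])[0].round().astype(int); a=cv2.resize(im[v-60:v+60,u-50:u+50],(400,480))
u,v=proj("top",[D(.55,.16,.2)])[0].round().astype(int); b=cv2.resize(im2[v-60:v+60,u-50:u+50],(400,480)); save("over.png",np.hstack([a,b]))
rows(*lip(D(.572,.16,.215),40),10)
E
```

```text
t: 8.9
tool_pos: [0.4556, -0.1885, 0.2836]
tool_rot: [0.124, 2.354, -0.051]
contact_force: [0.4, -0.5, -3.0]
opening: 0.0144
t: 10.6
tool_pos: [0.4557, 0.1047, 0.2199]
tool_rot: [0.079, 2.364, -0.031]
contact_force: [0.3, 0.2, -3.2]
opening: 0.0148
t 10.6 q [ 0.161 -0.909  2.455 -0.212  0.843 -1.264] p [0.4557 0.1047 0.2199] F [ 0.3  0.2 -3.2] op 0.0148
toolz [ 0.699 -0.046 -0.713] tooly [0.066 0.998 0.001]
[0.44422591 0.10425098 0.22356497]
10 x [-0.0035, 0.0, -0.0056] [0.0, 3.96, 0.0]
```

View pics/over.png

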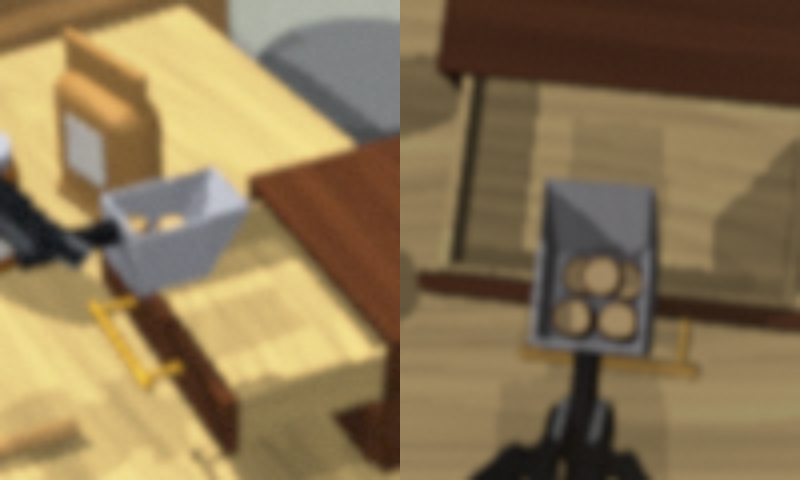

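The cup is level over the drawer with chunks inside. In the top crop the lip is at (600,183), between the drawer front at y≈275 and the chest front at y≈90. Now I pour.

```bash
python3 -m handwheel '[-0.0035,0,-0.0056,0,3.96,0,-0.0035,0,-0.0056,0,3.96,0,-0.0035,0,-0.0056,0,3.96,0,-0.0035,0,-0.0056,0,3.96,0,-0.0035,0,-0.0056,0,3.96,0,-0.0035,0,-0.0056,0,3.96,0,-0.0035,0,-0.0056,0,3.96,0,-0.0035,0,-0.0056,0,3.96,0,-0.0035,0,-0.0056,0,3.96,0,-0.0035,0,-0.0056,0,3.96,0,-0.0047,0,0.0012,0,2.5,0,-0.0047,0,0.0012,0,2.5,0,-0.0047,0,0.0012,0,2.5,0,-0.0047,0,0.0012,0,2.5,0,-0.0047,0,0.0012,0,2.5,0,-0.0047,0,0.0012,0,2.5,0,-0.0047,0,0.0012,0,2.5,0,-0.0047,0,0.0012,0,2.5,0]'; python3 - <<'E'
from h import *
log(); P=None
for a,z,th,n in((.58,.152,85,8),(.58,.152,108,8)):
    Q=lip(D(a,.16,z),th); rows(*Q,n,P); P=Q
E
```

```text
t: 12.5
tool_pos: [0.5004, 0.0983, 0.2747]
tool_rot: [-0.104, -2.882, -0.015]
contact_force: [0.1, 0.5, -2.3]
opening: 0.0147
t 12.5 q [ 0.033 -0.074  1.682  0.028  1.79  -1.464] p [0.5004 0.0983 0.2747] F [ 0.1  0.5 -2.3] op 0.0147
toolz [-0.255  0.019 -0.967] tooly [0.072 0.997 0.001]
8 x [-0.0055, 0.0002, -0.0047] [0.01, 3.15, -0.01]
8 x [-0.0042, -0.0, -0.0058] [-0.0, 2.87, 0.0]
```

```bash
python3 -m handwheel '[-0.0055,0.0002,-0.0047,0,3.15,0,-0.0055,0.0002,-0.0047,0,3.15,0,-0.0055,0.0002,-0.0047,0,3.15,0,-0.0055,0.0002,-0.0047,0,3.15,0,-0.0055,0.0002,-0.0047,0,3.15,0,-0.0055,0.0002,-0.0047,0,3.15,0,-0.0055,0.0002,-0.0047,0,3.15,0,-0.0055,0.0002,-0.0047,0,3.15,0,-0.0042,0,-0.0058,0,2.87,0,-0.0042,0,-0.0058,0,2.87,0,-0.0042,0,-0.0058,0,2.87,0,-0.0042,0,-0.0058,0,2.87,0,-0.0042,0,-0.0058,0,2.87,0,-0.0042,0,-0.0058,0,2.87,0,-0.0042,0,-0.0058,0,2.87,0,-0.0042,0,-0.0058,0,2.87,0]' && python3 -m handwheel '[0,0,0,0,0,0,0,0,0,0,0,0,0,0,0,0,0,0,0,0,0,0,0,0,0,0,0,0,0,0,0,0,0,0,0,0]'; python3 - <<'E'
from h import *
log()
im,d=optics.get_image("side"); im2,d2=optics.get_image("top")
u,v=proj("side",[D(.57,.16,.2)])[0].round().astype(int); a=cv2.resize(im[v-60:v+60,u-50:u+50],(400,480))
u,v=proj("top",[D(.57,.16,.2)])[0].round().astype(int); b=cv2.resize(im2[v-60:v+60,u-50:u+50],(400,480)); save("pour.png",np.hstack([a,b]))
E
```

```text
t: 14.1
tool_pos: [0.6128, 0.0916, 0.2924]
tool_rot: [-0.073, -2.044, -0.047]
contact_force: [0.7, -0.1, -2.5]
opening: 0.0145
t: 14.7
tool_pos: [0.6111, 0.0934, 0.2928]
tool_rot: [-0.071, -2.041, -0.044]
contact_force: [1.5, 0.4, -2.3]
opening: 0.0149
t 14.7 q [ 2.000e-03  6.620e-01  1.007e+00  1.180e-01  2.568e+00 -1.439e+00] p [0.6111 0.0934 0.2928] F [ 1.5  0.4 -2.3] op 0.0149
toolz [-0.889  0.062 -0.454] tooly [0.07  0.998 0.   ]
```

View pics/pour.png

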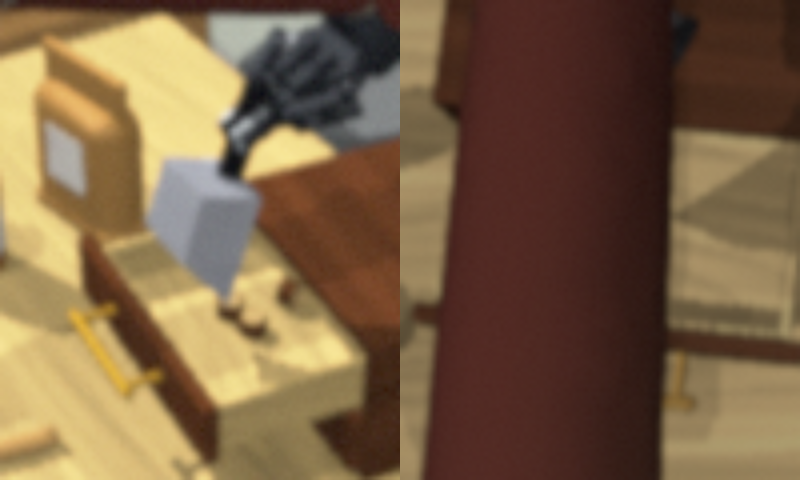

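Chunks are in the drawer near crop (230,310), (255,325) and (290,290). The cup is tilted about 108°. I'll shake it lightly so nothing stays inside, then look at the drawer and the cup after backing off.

```bash
python3 -m handwheel '[0,0,-0.012,0,0,0,0,0,0.012,0,0,0,0,0,-0.012,0,0,0,0,0,0.012,0,0,0,0,0,-0.012,0,0,0,0,0,0.012,0,0,0,0,0,0,0,0,0,0,0,0,0,0,0,0,0,0,0,0,0]'; python3 - <<'E'
from h import *
log(); P=None
for a,z,th,n in((.578,.165,75,10),(.57,.24,40,8),(.55,.29,0,12)):
    Q=lip(D(a,.16,z),th); print(Q[0].round(3));rows(*Q,n,P); P=Q
E
```

```text
t: 15.7
tool_pos: [0.6114, 0.0932, 0.2925]
tool_rot: [-0.072, -2.04, -0.044]
contact_force: [-0.0, -0.4, -2.3]
opening: 0.0148
t 15.7 q [ 2.000e-03  6.630e-01  1.006e+00  1.180e-01  2.569e+00 -1.438e+00] p [0.6114 0.0932 0.2925] F [-0.  -0.4 -2.3] op 0.0148
toolz [-0.889  0.062 -0.453] tooly [ 0.07   0.998 -0.   ]
[0.531 0.098 0.294]
10 x [0.0056, -0.0001, 0.006] [0.0, -3.3, -0.0]
[0.46  0.103 0.31 ]
8 x [0.0092, 0.0, 0.0003] [-0.0, -4.37, -0.0]
[0.424 0.107 0.264]
12 x [0.0044, 0.0001, 0.0024] [-0.0, -3.33, 0.0]
```

```bash
python3 -m handwheel '[0.0056,0,0.006,0,-3.3,0,0.0056,0,0.006,0,-3.3,0,0.0056,0,0.006,0,-3.3,0,0.0056,0,0.006,0,-3.3,0,0.0056,0,0.006,0,-3.3,0,0.0056,0,0.006,0,-3.3,0,0.0056,0,0.006,0,-3.3,0,0.0056,0,0.006,0,-3.3,0,0.0056,0,0.006,0,-3.3,0,0.0056,0,0.006,0,-3.3,0,0.0092,0,0.0003,0,-4.37,0,0.0092,0,0.0003,0,-4.37,0,0.0092,0,0.0003,0,-4.37,0,0.0092,0,0.0003,0,-4.37,0,0.0092,0,0.0003,0,-4.37,0,0.0092,0,0.0003,0,-4.37,0,0.0092,0,0.0003,0,-4.37,0,0.0092,0,0.0003,0,-4.37,0]'; python3 - <<'E'
from h import *
log(); R=pose(-6,45); 
rows([.47,-.12,.27],R,16)
E
```

```text
t: 17.5
tool_pos: [0.4591, 0.1038, 0.3109]
tool_rot: [0.107, 3.052, -0.005]
contact_force: [-0.7, -1.3, -1.5]
opening: 0.0144
t 17.5 q [ 0.072 -0.423  1.899 -0.012  1.579 -1.43 ] p [0.4591 0.1038 0.3109] F [-0.7 -1.3 -1.5] op 0.0144
toolz [ 0.087 -0.006 -0.996] tooly [ 0.07   0.998 -0.   ]
16 x [-0.0007, -0.0139, 0.0032] [0.05, -2.5, 0.11]
```

```bash
python3 -m handwheel '[-0.0007,-0.0139,0.0032,0.05,-2.5,0.11,-0.0007,-0.0139,0.0032,0.05,-2.5,0.11,-0.0007,-0.0139,0.0032,0.05,-2.5,0.11,-0.0007,-0.0139,0.0032,0.05,-2.5,0.11,-0.0007,-0.0139,0.0032,0.05,-2.5,0.11,-0.0007,-0.0139,0.0032,0.05,-2.5,0.11,-0.0007,-0.0139,0.0032,0.05,-2.5,0.11,-0.0007,-0.0139,0.0032,0.05,-2.5,0.11,-0.0007,-0.0139,0.0032,0.05,-2.5,0.11,-0.0007,-0.0139,0.0032,0.05,-2.5,0.11,-0.0007,-0.0139,0.0032,0.05,-2.5,0.11,-0.0007,-0.0139,0.0032,0.05,-2.5,0.11,-0.0007,-0.0139,0.0032,0.05,-2.5,0.11,-0.0007,-0.0139,0.0032,0.05,-2.5,0.11,-0.0007,-0.0139,0.0032,0.05,-2.5,0.11,-0.0007,-0.0139,0.0032,0.05,-2.5,0.11]'; python3 - <<'E'
from h import *
log()
im,d=optics.get_image("side"); im2,d2=optics.get_image("top"); np.savez("top2.npz",im=im2,d=d2); np.savez("side2.npz",im=im,d=d)
a=cv2.resize(im[130:330,220:420],(400,400)); 
b=cv2.resize(im2[140:270,230:425],(600,400),interpolation=cv2.INTER_CUBIC); save("after.png",np.vstack([np.hstack([b,np.zeros((400,200,3),np.uint8)])[:, :800]])); save("after_s.png",a)
save("after.png",np.hstack([cv2.resize(b,(480,320)),cv2.resize(a,(320,320))]))
E
```

```text
t: 19.1
tool_pos: [0.4703, -0.1205, 0.2687]
tool_rot: [0.12, 2.356, -0.049]
contact_force: [0.5, -0.6, -2.4]
opening: 0.0148
t 19.1 q [-0.608 -0.899  2.374  0.421  0.994 -2.185] p [ 0.4703 -0.1205  0.2687] F [ 0.5 -0.6 -2.4] op 0.0148
toolz [ 0.702 -0.071 -0.709] tooly [0.102 0.995 0.001]
```

View pics/after.png

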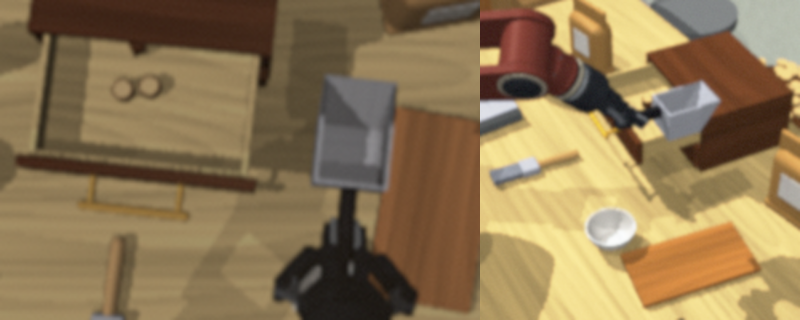

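The cup is empty. Two chunks are visible at (125,88) and (150,86), and something dark sits at the chest edge at (137,48). The rest should be under the chest top. I'll check that from depth while returning the cup.

```bash
python3 - <<'E'
from h import *
R=pose(-7.5,45); A=([.456,-.25,.125],R); rows(*A,14); rows([.456,-.25,.046],R,12,A)
T=np.load("top2.npz"); P=cloud("top",T["d"]); h=np.radians(-6.5)
u,v=230+137*195/480,140+48*130/320
print("dark px",u,v,T["im"][int(v)-2:int(v)+3,int(u)], P[int(v)-3:int(v)+4,int(u)].round(3).tolist())
S=np.load("side2.npz"); Q=cloud("side",S["d"]); a=Q[...,0]*np.cos(h)+Q[...,1]*np.sin(h); b=-Q[...,0]*np.sin(h)+Q[...,1]*np.cos(h); z=Q[...,2]
m=((a>.54)&(a<.72)&(b>.05)&(b<.27)&(z>.092)&(z<.127)).astype(np.uint8)
n,l,s,c=cv2.connectedComponentsWithStats(m)
for k in range(1,n):
    if s[k,4]>6: print(s[k],[np.median(w[l==k]).round(3) for w in(a,b,z)],z[l==k].max().round(3))
E
```

```text
14 x [0.0071, -0.0093, 0.0073] [0.08, -0.02, 0.07]
12 x [0.0047, 0.0, 0.0047] [0.0, 0.0, 0.0]
dark px 285.65625 159.5 [[57 33 21]
 [60 37 24]
 [58 34 21]
 [51 31 18]
 [58 42 26]] [[0.677, 0.098, 0.153], [0.675, 0.097, 0.153], [0.681, 0.103, 0.11], [0.678, 0.103, 0.11], [0.675, 0.103, 0.11], [0.672, 0.103, 0.109], [0.67, 0.104, 0.106]]
[321 190   7   7  37] [np.float64(0.607), np.float64(0.188), np.float64(0.102)] 0.108
```

The dark spot tops out at z = 0.11, which fits a chunk standing on its rim on the drawer floor. Now I place the cup.

```bash
python3 -m handwheel '[0.0071,-0.0093,0.0073,0.08,-0.02,0.07,0.0071,-0.0093,0.0073,0.08,-0.02,0.07,0.0071,-0.0093,0.0073,0.08,-0.02,0.07,0.0071,-0.0093,0.0073,0.08,-0.02,0.07,0.0071,-0.0093,0.0073,0.08,-0.02,0.07,0.0071,-0.0093,0.0073,0.08,-0.02,0.07,0.0071,-0.0093,0.0073,0.08,-0.02,0.07,0.0071,-0.0093,0.0073,0.08,-0.02,0.07,0.0071,-0.0093,0.0073,0.08,-0.02,0.07,0.0071,-0.0093,0.0073,0.08,-0.02,0.07,0.0071,-0.0093,0.0073,0.08,-0.02,0.07,0.0071,-0.0093,0.0073,0.08,-0.02,0.07,0.0071,-0.0093,0.0073,0.08,-0.02,0.07,0.0071,-0.0093,0.0073,0.08,-0.02,0.07]' && python3 -m handwheel '[0.0047,0,0.0047,0,0,0,0.0047,0,0.0047,0,0,0,0.0047,0,0.0047,0,0,0,0.0047,0,0.0047,0,0,0,0.0047,0,0.0047,0,0,0,0.0047,0,0.0047,0,0,0,0.0047,0,0.0047,0,0,0,0.0047,0,0.0047,0,0,0,0.0047,0,0.0047,0,0,0,0.0047,0,0.0047,0,0,0,0.0047,0,0.0047,0,0,0]'; python3 - <<'E'
from h import *
log()
im,d=optics.get_image("side")
u,v=proj("side",[[.5,-.26,.03]])[0].round().astype(int); save("place.png",cv2.resize(im[v-50:v+50,u-70:u+70],(700,500),interpolation=cv2.INTER_CUBIC))
rows([.456,-.25,.0455],pose(-7.5,45),3)
E
```

```text
t: 20.6
tool_pos: [0.4585, -0.2497, 0.1267]
tool_rot: [0.148, 2.35, -0.063]
contact_force: [0.5, -0.2, -1.7]
opening: 0.0144
t: 21.7
tool_pos: [0.4583, -0.2504, 0.053]
tool_rot: [0.151, 2.349, -0.065]
contact_force: [-0.2, -0.5, -2.4]
opening: 0.0149
t 21.7 q [-0.926 -0.339  2.438  0.955  0.669 -3.033] p [ 0.4583 -0.2504  0.053 ] F [-0.2 -0.5 -2.4] op 0.0149
toolz [ 0.703 -0.093 -0.705] tooly [ 0.129  0.992 -0.002]
3 x [0.0018, -0.0002, 0.001] [0.02, 0.03, 0.03]
```

View pics/place.png

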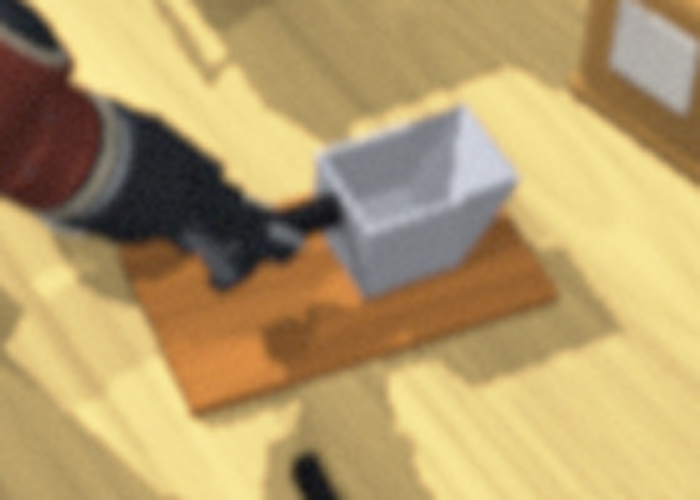

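The cup is level and just above the board. I'll lower it the last few millimetres and watch the force.

```bash
python3 -m handwheel '[0.0014,0,0.0014,0,0,0,0.0014,0,0.0014,0,0,0,0.0014,0,0.0014,0,0,0,0,0,0,0,0,0]' && python3 -m handwheel '[0.0007,0,0.0007,0,0,0,0.0007,0,0.0007,0,0,0,0,0,0,0,0,0]'
```

```text
t: 22.15
tool_pos: [0.4584, -0.2502, 0.0475]
tool_rot: [0.151, 2.349, -0.065]
contact_force: [-0.0, 0.2, -1.4]
opening: 0.0152
t: 22.45
tool_pos: [0.4583, -0.2503, 0.0456]
tool_rot: [0.151, 2.349, -0.065]
contact_force: [0.3, 0.5, -1.8]
opening: 0.0147
```

```bash
python3 -m handwheel '[0.0005,0,0.0005,0,0,0,0.0005,0,0.0005,0,0,0,0,0,0,0,0,0]'; python3 -m handwheel '[0.0005,0,0.0005,0,0,0,0.0005,0,0.0005,0,0,0,0,0,0,0,0,0]'
```

```text
t: 22.75
tool_pos: [0.4588, -0.2506, 0.045]
tool_rot: [0.151, 2.348, -0.065]
contact_force: [-0.1, 0.8, 1.5]
opening: 0.0146
t: 23.05
tool_pos: [0.4595, -0.2511, 0.0447]
tool_rot: [0.151, 2.346, -0.065]
contact_force: [-3.1, 2.2, 6.9]
opening: 0.0146
```

```bash
python3 -m handwheel '[0,0,0,0,0,0,0,0,0,0,0,0,0,0,0,0,0,0,0,0,0,0,0,0,0,0,0,0,0,0,0,0,0,0,0,0]' 0.3 100 && python3 -m handwheel '[0,0,-0.006,0,0,0,0,0,-0.007,0,0,0,0,0,-0.007,0,0,0,0,0,-0.007,0,0,0,0,0,-0.007,0,0,0,0,0,-0.007,0,0,0,0,0,-0.007,0,0,0,0,0,-0.007,0,0,0,0,0,-0.007,0,0,0,0,0,-0.007,0,0,0]'; python3 - <<'E'
from h import *
log()
A=([.43,-.20,.22],pose(-6,15)); rows(*A,12)
for p,al in ((D(.40,.16,.22),0),): rows(p,pose(-6.5,al),18,A)
E
```

```text
t: 23.65
tool_pos: [0.4583, -0.2503, 0.0427]
tool_rot: [0.151, 2.349, -0.065]
contact_force: [-0.1, -0.6, 0.5]
opening: 0.0598
t: 24.65
tool_pos: [0.4093, -0.244, 0.092]
tool_rot: [0.151, 2.349, -0.066]
contact_force: [0.1, 0.1, 0.1]
opening: 0.0596
t 24.65 q [-1.044 -0.614  2.532  0.829  0.865 -2.928] p [ 0.4093 -0.244   0.092 ] F [0.1 0.1 0.1] op 0.0596
toolz [ 0.703 -0.093 -0.705] tooly [ 0.129  0.992 -0.002]
12 x [-0.0067, 0.0038, -0.0085] [-0.07, 2.52, -0.1]
18 x [0.0027, 0.0172, -0.0004] [0.0, 0.83, 0.03]
```

```bash
python3 -m handwheel '[-0.0067,0.0038,-0.0085,-0.07,2.52,-0.1,-0.0067,0.0038,-0.0085,-0.07,2.52,-0.1,-0.0067,0.0038,-0.0085,-0.07,2.52,-0.1,-0.0067,0.0038,-0.0085,-0.07,2.52,-0.1,-0.0067,0.0038,-0.0085,-0.07,2.52,-0.1,-0.0067,0.0038,-0.0085,-0.07,2.52,-0.1,-0.0067,0.0038,-0.0085,-0.07,2.52,-0.1,-0.0067,0.0038,-0.0085,-0.07,2.52,-0.1,-0.0067,0.0038,-0.0085,-0.07,2.52,-0.1,-0.0067,0.0038,-0.0085,-0.07,2.52,-0.1,-0.0067,0.0038,-0.0085,-0.07,2.52,-0.1,-0.0067,0.0038,-0.0085,-0.07,2.52,-0.1]' 1; python3 - <<'E'
from h import *
log()
# handle bar: brass mask in both, triangulate the ends
for n in("side","top"):
    im,d=optics.get_image(n); np.savez(n+"3.npz",im=im,d=d); P=cloud(n,d); h=np.radians(-6.5)
    a=P[...,0]*np.cos(h)+P[...,1]*np.sin(h); b=-P[...,0]*np.sin(h)+P[...,1]*np.cos(h); z=P[...,2]; hs=cv2.cvtColor(im,cv2.COLOR_RGB2HSV)
    m=(a>.44)&(a<.515)&(b>.06)&(b<.27)&(z>.05)&(z<.14)&(hs[...,1]>130)&(hs[...,0]>12)&(hs[...,0]<28)
    print(n,m.sum(),[np.percentile(w[m],[5,50,95]).round(3) for w in(a,b,z)])
    k=(a>.45)&(a<.49)&(b>.1)&(b<.23)&(z>.04)&(z<.2); print("  any",k.sum(),np.percentile(z[k],[10,50,90]).round(3),np.percentile(a[k],[10,50,90]).round(3))
    if n=="side":
        save("cup_s.png",im)
    # cup
    c=(P[...,0]>.48)&(P[...,0]<.68)&(P[...,1]<-.2)&(P[...,1]>-.34)&(z>.062)&(z<.08); r=cv2.minAreaRect(P[c][:,:2].astype(np.float32)); print("  cup rim",r,np.median(z[c]))
rows(D(.41,.16,.22),pose(-6.5,0),16)
E
```

```text
t: 25.85
tool_pos: [0.4301, -0.2001, 0.2199]
tool_rot: [0.151, 2.878, -0.02]
contact_force: [0.4, 0.2, 0.7]
opening: 0.0002
t 25.85 q [-0.676 -0.501  2.115  0.144  1.31  -2.163] p [ 0.4301 -0.2001  0.2199] F [0.4 0.2 0.7] op 0.0002
toolz [ 0.255 -0.027 -0.966] tooly [ 0.105  0.994 -0.   ]
side 95 [array([0.465, 0.47 , 0.486]), array([0.103, 0.164, 0.22 ]), array([0.112, 0.118, 0.122])]
  any 90 [0.114 0.118 0.121] [0.466 0.47  0.477]
  cup rim ((0.5392784476280212, -0.2593564987182617), (0.07527542859315872, 0.11798208206892014), 82.85556030273438) 0.06872185585685148
top 207 [array([0.469, 0.475, 0.509]), array([0.101, 0.157, 0.215]), array([0.113, 0.117, 0.137])]
  any 192 [0.114 0.116 0.119] [0.467 0.472 0.481]
  cup rim ((0.538777232170105, -0.2614786624908447), (0.0701126977801323, 0.11847077310085297), 82.20894622802734) 0.06874065781609488
16 x [0.0025, 0.0194, -0.0003] [-0.0, 0.95, 0.04]
```

Both views give the bar handle at z≈0.115, a≈0.47, b≈0.16 (chest-aligned axes). The cup rim is at z = 0.069, which is level on the board (0.070 expected). I'll bring the closed fingers in front of the bar.

```bash
python3 -m handwheel '[0.0025,0.0194,-0.0003,0,0.95,0.04,0.0025,0.0194,-0.0003,0,0.95,0.04,0.0025,0.0194,-0.0003,0,0.95,0.04,0.0025,0.0194,-0.0003,0,0.95,0.04,0.0025,0.0194,-0.0003,0,0.95,0.04,0.0025,0.0194,-0.0003,0,0.95,0.04,0.0025,0.0194,-0.0003,0,0.95,0.04,0.0025,0.0194,-0.0003,0,0.95,0.04,0.0025,0.0194,-0.0003,0,0.95,0.04,0.0025,0.0194,-0.0003,0,0.95,0.04,0.0025,0.0194,-0.0003,0,0.95,0.04,0.0025,0.0194,-0.0003,0,0.95,0.04,0.0025,0.0194,-0.0003,0,0.95,0.04,0.0025,0.0194,-0.0003,0,0.95,0.04,0.0025,0.0194,-0.0003,0,0.95,0.04,0.0025,0.0194,-0.0003,0,0.95,0.04]'; python3 - <<'E'
from h import *
log()
rows(D(.41,.16,.088),pose(-6.5,0),10)
im,d=optics.get_image("side"); save("s4.png",im)
E
```

```text
t: 27.55
tool_pos: [0.4235, 0.113, 0.218]
tool_rot: [-0.182, -3.131, -0.004]
contact_force: [0.2, -0.6, 0.0]
opening: 0.0001
t 27.55 q [ 0.089 -0.41   2.04   0.003  1.516 -1.367] p [0.4235 0.113  0.218 ] F [ 0.2 -0.6  0. ] op 0.0001
toolz [-0.005  0.003 -1.   ] tooly [0.116 0.993 0.002]
10 x [-0.0002, -0.0, 0.013] [0.01, -0.03, -0.01]
```

```bash
python3 -m handwheel '[0,0,0.013,0,0,0,0,0,0.013,0,0,0,0,0,0.013,0,0,0,0,0,0.013,0,0,0,0,0,0.013,0,0,0,0,0,0.013,0,0,0,0,0,0.013,0,0,0,0,0,0.013,0,0,0,0,0,0.013,0,0,0,0,0,0.013,0,0,0]' && python3 -m handwheel '[-0.01,0,0,0,0,0,-0.01,0,0,0,0,0,-0.01,0,0,0,0,0,-0.01,0,0,0,0,0,-0.01,0,0,0,0,0,-0.01,0,0,0,0,0,-0.01,0,0,0,0,0]' && python3 -c "
from h import *
log(); print(D(.41,.16,.088))"
```

```text
t: 28.6
tool_pos: [0.4239, 0.1132, 0.0876]
tool_rot: [-0.18, -3.132, -0.004]
contact_force: [-0.8, -0.1, -0.4]
opening: 0.0001
t: 29.3
tool_pos: [0.4932, 0.1054, 0.0885]
tool_rot: [-0.18, -3.128, -0.004]
contact_force: [-6.1, 0.6, 3.3]
opening: 0.0001
t 29.3 q [ 0.061 -0.098  2.011  0.004  1.237 -1.396] p [0.4932 0.1054 0.0885] F [-6.1  0.6  3.3] op 0.0001
toolz [-0.008  0.003 -1.   ] tooly [0.115 0.993 0.002]
[0.42547698 0.11255818 0.088     ]
```

```bash
python3 -m handwheel '[-0.01,0,0,0,0,0,-0.01,0,0,0,0,0,-0.01,0,0,0,0,0,-0.01,0,0,0,0,0,-0.01,0,0,0,0,0,-0.01,0,0,0,0,0,-0.01,0,0,0,0,0,-0.01,0,0,0,0,0,-0.01,0,0,0,0,0,-0.01,0,0,0,0,0,-0.01,0,0,0,0,0]'; python3 - <<'E'
from h import *
log(); p=ctrl.get_obs()["tool_pos"]; h=np.radians(-6.5); print("a",p[0]*np.cos(h)+p[1]*np.sin(h))
S=optics.get_image("side"); P=cloud("side",S[1]); a=P[...,0]*np.cos(h)+P[...,1]*np.sin(h); b=-P[...,0]*np.sin(h)+P[...,1]*np.cos(h); z=P[...,2]
for zz in((.065,.07),(.125,.138)):
    m=(z>zz[0])&(z<zz[1])&(a>.5)&(a<.7)&(b>.05)&(b<.1); print(zz,m.sum(),np.percentile(a[m],[5,50,95]))
m=(z>.02)&(z<.06)&(a>.6)&(a<.7)&(b>.06)&(b<.26); print("lower front",np.median(a[m]))
E
```

```text
t: 30.4
tool_pos: [0.6024, 0.0934, 0.0879]
tool_rot: [-0.179, -3.129, -0.006]
contact_force: [-5.9, 2.5, 3.8]
opening: 0.0002
t 30.4 q [ 0.03   0.149  1.76   0.005  1.241 -1.428] p [0.6024 0.0934 0.0879] F [-5.9  2.5  3.8] op 0.0002
toolz [-0.008  0.004 -1.   ] tooly [0.114 0.993 0.003]
a 0.587947568264146
(0.065, 0.07) 7 [0.64317393 0.64503289 0.64667587]
(0.125, 0.138) 33 [0.63736026 0.63997799 0.65769711]
lower front 0.6441235633952175
```

```bash
python3 -m handwheel '[-0.004,0,0,0,0,0,-0.004,0,0,0,0,0,-0.004,0,0,0,0,0,0,0,0,0,0,0]'; python3 -m handwheel '[-0.002,0,0,0,0,0,-0.002,0,0,0,0,0,-0.002,0,0,0,0,0,0,0,0,0,0,0]'
```

```text
t: 30.85
tool_pos: [0.609, 0.0922, 0.0875]
tool_rot: [-0.178, -3.115, -0.004]
contact_force: [-24.5, 2.9, 17.6]
opening: -0.0
t: 31.25
tool_pos: [0.6089, 0.0922, 0.0875]
tool_rot: [-0.176, -3.099, -0.003]
contact_force: [-47.5, 2.9, 31.0]
opening: -0.0002
```

The drawer hit a hard stop, as expected when shut. I'll back off and verify.

```bash
python3 -m handwheel '[0.01,0,0,0,0,0,0.015,0,0,0,0,0,0.02,0,0,0,0,0,0.02,0,0,0,0,0,0.02,0,0,0,0,0,0.02,0,0,0,0,0,0.02,0,0,0,0,0,0,0,-0.02,0,0,0,0,0,-0.03,0,0,0,0,0,-0.03,0,0,0,0,0,-0.03,0,0,0,0,0,-0.03,0,0,0,0,0,0,0,0,0]'; python3 - <<'E'
from h import *
log()
h=np.radians(-6.5)
for n in("side","top"):
    im,d=optics.get_image(n); P=cloud(n,d); a=P[...,0]*np.cos(h)+P[...,1]*np.sin(h); b=-P[...,0]*np.sin(h)+P[...,1]*np.cos(h); z=P[...,2]
    hs=cv2.cvtColor(im,cv2.COLOR_RGB2HSV)
    m=(a>.55)&(a<.64)&(b>.06)&(b<.27)&(z>.09)&(z<.14); print(n,"bar a",m.sum(),np.percentile(a[m],[5,50,95]),np.median(z[m]))
    m=(z>.02)&(z<.055)&(a>.6)&(a<.7)&(b>.06)&(b<.26); print(" lower front",m.sum(),np.median(a[m]) if m.any() else 0)
    m=(z>.122)&(z<.133)&(a>.6)&(a<.7)&(b>.06)&(b<.26); print(" upper front",m.sum(),np.median(a[m])if m.any() else 0)
    c=(P[...,0]>.48)&(P[...,0]<.68)&(P[...,1]<-.2)&(P[...,1]>-.34)&(z>.06)&(z<.08); print(" cup",cv2.minAreaRect(P[c][:,:2].astype(np.float32))[:2],np.median(z[c]))
    if n=="side": s=im
save("final.png",np.hstack([cv2.resize(s[120:345,210:440],(400,391)),cv2.resize(im[80:300,220:445],(400,391))]))
E
```

```text
t: 32.55
tool_pos: [0.5003, 0.1044, 0.2342]
tool_rot: [0.18, 3.13, 0.005]
contact_force: [0.1, -0.1, 1.0]
opening: -0.0001
t 32.55 q [ 0.059 -0.232  1.874  0.002  1.492 -1.397] p [0.5003 0.1044 0.2342] F [ 0.1 -0.1  1. ] op -0.0001
toolz [ 0.007  0.003 -1.   ] tooly [0.115 0.993 0.004]
side bar a 107 [0.60401125 0.60905668 0.63322658] 0.11808985684871832
 lower front 207 0.6443206673019548
 upper front 72 0.6450664142302385
 cup ((0.539181649684906, -0.25925424695014954), (0.07526300102472305, 0.11740227788686752)) 0.06775905385603712
top bar a 220 [0.60502886 0.61097873 0.63383004] 0.11610364806453914
 lower front 224 0.6388404193046752
 upper front 59 0.6453551662902223
 cup ((0.5385707020759583, -0.2611977756023407), (0.07037149369716644, 0.11810857802629471)) 0.06826631703367611
```

View pics/final.png

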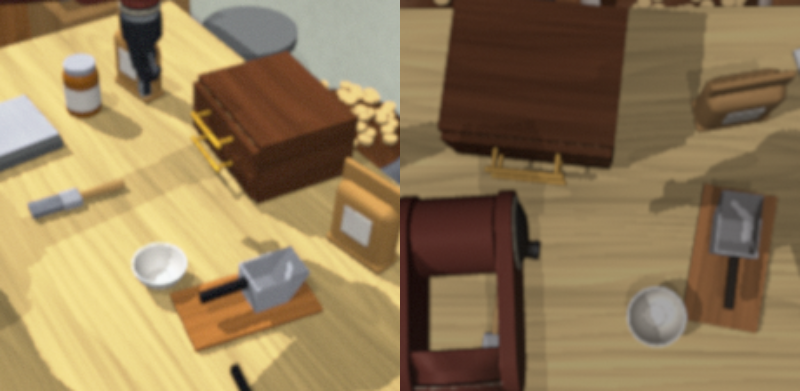

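The drawer front (a = 0.645) is flush with the shut lower one (0.644). The cup stands upright and empty on its board, no stray chunks are visible, and the robot is clear. I'm handing in.

```bash
python3 -c "
from station import ctrl
print(ctrl.finish_job(), ctrl.get_obs()['t'])"
```

```text
the job is handed in; nothing more can be done
the job is handed in; nothing more can be done
```

I lifted the cup by its handle, poured the chunks into the drawer at about 108° of tilt with a light shake, stood the cup back on its board and pushed the drawer shut by its bar. The job was handed in at about 32.6 s of the 64 s; it gives no verdict.

**What the last checks showed**
- **Drawer:** its front is flush with the shut lower drawer to about 1 mm in the side view (0.6451 against 0.6443). The top view's reading for the lower front was about 6 mm off (0.6388). The bar moved about 138 mm and then met a hard stop.
- **Cup:** it is empty, upright and let go on the board. The rim is at z ≈ 0.068 m, where 0.070 is expected.
- **Other things:** in the last picture, the bowl, jar, pouches and brush looked unmoved and no chunks lay outside. I did not measure their positions again.

**What I could not confirm**
- **Chunk count:** after the pour I saw only three chunks in the drawer, two lying flat and one on its rim at the chest's front edge. The other four must have gone under the chest's top, since the cup was empty and none was seen elsewhere, but I did not count all seven.
- **Push force:** at the stop, my last push step raised the wrist reading to about 57 N. That is under the 120 N wrist limit. I take it to have been on the closed fingers, so the 40 N limit on the arm and gripper body should not apply.

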